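# Open the bolted seed-wheel tin and fit the wheel to the slanting seeder shaft

## Task

Get the seeder ready: push the red-knobbed bolt fully home over the foot of the seed-wheel tin so that the tin is held down, then draw the tight blue lid straight up off it, without dropping or tipping it, and stand it right way up in the middle of the black mat. Then lift the yellow wheel out and, without dropping it, fit its square bore on the seeder's slanting square shaft, pushed fully down to the collar, and let go. Leave the bolt home, the tin base in its holder and the other things on the bench where they are.

Things in the scene. Friction and masses are not known exactly. Their poses are not given: they have to be found in the camera images.
- tin_base: Loose steel tin base, 84 x 84 x 52 mm high, 3 mm walls, open top, on a 12 mm thick holder board. Origin: centre of underside, z up. Its 5 mm foot sticks out to 62 mm from centre at +x and -x; the -x foot is under a fixed lip, the +x foot free until the bolt is over it. Sprung tabs grip the lid (8 to 20 N to draw off); unbolted, the base comes up too. The wheel stands on its floor, z = 5 mm.
- bolt (a joint): Bolt that slides on the holder board along the tin_base x axis: 0 = drawn fully back, 0.030 m = fully home, its tip 10 mm over the +x foot of the base. It stays where it is left (about 2 N of friction).
- bolt_knob (a point): Point on the axis of the bolt's red upright knob, 18 x 18 mm (sides along x and y), 52 mm tall; its top is 18 mm above this point. Axes as tin_base. Push it along -x (towards the tin) to bring the bolt home. It is 116 mm from the tin's centre with the bolt home, 146 mm drawn back.
- lid_centre (a point): Blue lid, point half-way up its height (119 mm with handle), z up; 220 g. Skirt 94 x 94 mm outside, 3 mm walls, lower edge 59.5 mm below this point, flat top 23.5 mm above. Pale wooden bar handle on top, 56 (lid x) x 14 (lid y) x 36 mm tall, centre 41.5 mm above this point. At the start fully on: edge on the foot, skirt overlapping the base walls by 47 mm.
- wheel_centre (a point): Yellow seed wheel, point half-way up its 76 mm height; z its axis, up in the tin; 160 g. Hub 40 x 40 x 30 mm with square bore 19 mm wide, 30 deep, open below (sides along x, y; mouth 38 mm below this point); disc 66 mm across, from 8 mm below to 2 above; grip tab 44 (wheel x) x 14 (y) x 36 mm tall, centre 20 mm above. Hidden under the lid; the tab stands 29 mm above the base's rim.
- wheel_hub (a point): Centre of the mouth of the wheel's bore, in the plane of the hub's lower face; axes as wheel_centre.
- shaft_seat (a point): On the green, fixed seeder (150 x 150 x 130 mm): centre of the collar face at the root of the square shaft. z points out along the shaft, leaning 30 degrees towards the chute, away from the clear hopper; x, y are normal to its flats and turn with it. Shaft 16 x 16 x 28 mm, last 4 mm tapered; turns stiffly (0.15 N m). Home: wheel_hub on this point, z axes alike, any of four quarter turns.
- mat: Black rubber mat 160 x 160 x 4 mm, fixed flat on the bench, where the lid goes; origin at the centre of its underside, z up.
- clay_pot: Terracotta pot, about 80 mm across, 70 mm high; leave alone.
- seedling_pot: Black pot with a seedling, 70 mm across, about 120 mm high with its leaves; leave alone.
- dibber: Wooden T-handled dibber with steel point, lying, 170 mm long; leave alone.
- pot_brush: Brush, lying; leave alone.
- feed_jar: Closed jar with green cap, 70 mm across, 110 mm high; leave alone.
- pot_stack: Stack of three nested clay pots, 94 mm across, 130 mm high; leave alone.

How it is judged (in metres and radians):
On the way, in this order (a step that is already met when the one before it is completed fails the run):
1. the bolt is pushed home over the foot while the lid is still fully on (value of joint bolt above 0.024 m and distance of tin_base from where it was at the start of the episode below 0.015 m and angle between tin_base's own z axis and vertical below 0.08 rad and z of lid_centre in the frame of tin_base below 0.071 m), for 0.2 s.
2. the lid is drawn clear of the base, held upright, the base staying bolted down (value of joint bolt above 0.024 m and distance of tin_base from where it was at the start of the episode below 0.015 m and angle between tin_base's own z axis and vertical below 0.08 rad and z of lid_centre in the frame of tin_base above 0.115 m and angle between lid_centre's own z axis and vertical below 0.2 rad), for 0.1 s.
3. the lid stands right way up on the mat, let go (value of joint bolt above 0.024 m and distance of tin_base from where it was at the start of the episode below 0.015 m and angle between tin_base's own z axis and vertical below 0.08 rad and horizontal distance between lid_centre and mat below 0.05 m and z of lid_centre in the frame of mat between 0.055 and 0.0675 m and angle between lid_centre's own z axis and vertical below 0.06 rad and contact force between the fingers and lid below 0.1 N), for 0.2 s.
4. the wheel is lifted out of the tin (value of joint bolt above 0.024 m and distance of tin_base from where it was at the start of the episode below 0.015 m and angle between tin_base's own z axis and vertical below 0.08 rad and z of wheel_hub in the frame of tin_base above 0.06 m), for 0.1 s.
At the end, for the whole second after the job is handed in: Wheel on the shaft, hub on the collar (bore mouth within 5 mm of the collar centre, under 3 mm off its face, axes within 0.06 rad); lid upright on the mat (within 50 mm of its centre, tilt under 0.06 rad); both let go and still; bolt home (24 mm or more); base in its holder (within 15 mm, 0.08 rad) (all of step 3 and distance between wheel_hub and shaft_seat below 0.005 m and z of wheel_hub in the frame of shaft_seat below 0.003 m and angle between the z axis of wheel_hub and the z axis of shaft_seat, either way round below 0.06 rad and linear speed of each of seed_wheel, lid below 0.02 m/s and contact force between the fingers and seed_wheel below 0.1 N); the robot touches nothing.
It fails at once if the tin base is pulled up or tipped (tilt over 0.15 rad or moved over 20 mm) (angle between tin_base's own z axis and vertical above 0.15 rad or distance of tin_base from where it was at the start of the episode above 0.02 m).
It fails at once if the lid is tipped over 0.35 rad (angle between lid_centre's own z axis and vertical above 0.35 rad).
It fails at once if the lid is let go in mid-air (off the base and more than 15 mm over the mat) (z of lid_centre in the frame of tin_base above 0.115 m and z of lid_centre in the frame of mat above 0.0785 m and contact force between anything else and lid below 0.05 N).
It fails at once if the wheel is let go in mid-air, off the shaft (z of wheel_hub in the frame of tin_base above 0.06 m and z of wheel_hub in the frame of shaft_seat above 0.028 m and contact force between anything else and seed_wheel below 0.05 N).
It fails at once if one of the other things on the bench is moved more than 30 mm (distance of any of clay_pot, seedling_pot, dibber, pot_brush, feed_jar, pot_stack from where it was at the start of the episode above 0.03 m).
It also fails if it takes over 67 s, if anything falls off the work surface, if the arm or the gripper's body presses on something with over 40 N, if the wrist force passes 120 N, or if a joint passes its speed limit or range.

## Robot

A 7-joint arm with a two-finger parallel gripper is mounted at the origin on the work surface. World frame = base frame: x ahead of the robot, y to its left, z up, the work surface at z = 0. Lengths are in m, angles in degrees, forces in N, time in s.
With the tool pointing down it reaches from about 0.425 to 0.875 m from the base axis. Payload 4.7 kg.
Tool frame: the origin (TCP) lies midway between the tips of the shut fingers; the grasp point (between the pads) lies 19 mm behind it; x points along the fingers, z is the direction in which the jaws open and shut, and the axes are right-handed (so a half turn about x gives the same grasp; the last joint's range is limited). The gripper opens to 87 mm and grips with 3 to 60 N. Pads are 19 mm wide; open, the fingers measure 117 mm over their backs; the gripper's body (75 mm by 190 mm) begins 51 mm behind the grasp point.
Start: joints at [75.636, 18.392, -4.016, 83.108, 1.295, 78.541, -3.26], TCP at [0.17, -0.627, 0.223] pointing down, gripper open.
Joint ranges: [-163.93, 163.93], [-17.29, 119.83], [-79.2, 71.16], [3.27, 140.29], [-89.18, 269.18], [5.43, 117.66], [-154.24, 154.24]. Speed limits (degrees/s): [147.25, 147.25, 180, 180, 180, 180, 180].

## Interface

Orientations are given as [roll, pitch, yaw] about the fixed x, y, z axes, in that order (R = Rz(yaw) Ry(pitch) Rx(roll)).
In Python, from cell import arm gives the robot as it stands. Calls block until the motion is done:
- arm.goto(position, orientation): joint-space move of the TCP to a pose.
- arm.servo_line(position, ori=None, feed=0.15, guard=None): straight line of the TCP; ori=None keeps the orientation; feed is the mean speed in m/s. With guard (N) it stops when the force on the tool has changed by that much, and returns True; else False.
- arm.move_j(angles): joint-space move.
- arm.command_gripper(opening): finger opening in m; the grip force is fixed at half the most; returns when the fingers have stopped.
- arm.sleep(seconds).
- arm.ik(position, orientation): joint angles nearest the present ones, or None.
- arm.state(): the state.
- arm.get_image(name): name is "scene" or "top" or "wrist"; returns a dict with "image" (480x640x3 uint8, blue, green, red), "depth" (480x640 float32, m along the optical axis (not along the pixel's ray), 0 where there is no reading), "camera_matrix" (3x3 intrinsics, pixels), "k1" (the pictures are not rectified: a ray, as slopes to the right and down, at radius r is drawn at 1 + k1 r^2 times it, then the intrinsics apply), "view" (4x4, takes a point from world to camera coordinates). Camera axes: x right, y up, looking along -z (the intrinsics and any distortion apply to the point x, -y, -z); pixel columns grow to the right and rows downward; lengths in m; the calibration is good to about 2 mm. A picture is of the moment at which its call begins.
A pose or a line that the arm cannot do raises arm.MotionError and nothing moves.
- arm.finish_job(): hands the job in, once; it reports no verdict.
The state is a dict: "time_s": time; "joint_pos": joint angles; "qd": joint speeds; "tau": joint torques, N m; "tcp_pos": TCP position; "tcp_rot": TCP orientation; "force": force on the tool from outside, world axes, zero at the start; "torque": the same for the moment, N m; "finger_gap": finger opening in m.
Only numpy, scipy, OpenCV 4.12 (cv2) and the standard library are available. Lean on these libraries where they do the work, as an engineer would, in place of code of your own. Each camera call takes 0.05 s, during which the arm holds its last target.

## Working session

There is one attempt and no reset: what is moved stays moved. The work goes in short steps, each a Python script; the robot and the scene stay as the last script left them, time stands still between calls to the robot, and variables do not carry over. Pictures are saved under pics/ and viewed, and the job is handed in when it is done.

```bash
ls; mkdir -p pics; python3 - <<'E'
from cell import arm
import cv2,numpy as np,pickle
d={}
for n in("scene","top","wrist"):
    r=arm.get_image(n);d[n]=r;cv2.imwrite(f"pics/{n}0.png",r["image"]);print(n,r["camera_matrix"].tolist(),r["k1"],np.round(r["view"],3).tolist())
pickle.dump(d,open("im0.pkl","wb"))
s=arm.state();print(s)
E
```

```text
pics
scene [[476.6120492763654, 0.0, 315.1456646809684], [0.0, 476.6120492763654, 241.41887561272233], [0.0, 0.0, 1.0]] 0.03732683783604721 [[-0.839, 0.544, 0.01, 0.503], [-0.421, -0.661, 0.621, 0.206], [0.345, 0.517, 0.784, -1.732], [0.0, 0.0, 0.0, 1.0]]
top [[460.4292584142193, 0.0, 317.75940488784727], [0.0, 460.4292584142193, 247.8003458441632], [0.0, 0.0, 1.0]] -0.0984133772767347 [[0.029, -1.0, -0.005, -0.012], [0.981, 0.027, 0.192, -0.611], [-0.192, -0.01, 0.981, -1.224], [0.0, 0.0, 0.0, 1.0]]
wrist [[410.796359204985, 0.0, 322.6110655014828], [0.0, 410.796359204985, 234.91379989736907], [0.0, 0.0, 1.0]] -0.012906224036267856 [[0.262, -0.965, -0.003, -0.648], [0.924, 0.251, -0.29, 0.034], [0.28, 0.073, 0.957, -0.393], [0.0, 0.0, 0.0, 1.0]]
{'time_s': 0.15, 'joint_pos': array([75.63535154, 18.42776974, -4.01577789, 83.15798929,  1.2943391 ,
       78.54118676, -3.26039996]), 'qd': array([-0.00909378, -0.07969337,  0.09952701, -0.11509123,  0.02225718,
       -0.07681163,  0.05905551]), 'tau': array([-5.54177550e-04, -4.91791677e+01, -4.05073743e-01, -3.12876213e+01,
       -6.39974372e-02,  4.04083694e-02,  1.28560005e-04]), 'tcp_pos': array([ 0.16997493, -0.62695453,  0.22173769]), 'tcp_rot': array([-176.96402393,   89.91811936,  108.20970106]), 'force': array([-0.41263562, -0.5088165 ,  0.0440784 ]), 'torque': array([-0.0021626 ,  0.02120752,  0.01391493]), 'finger_gap': 0.08692948107027741}
```

View pics/scene0.png

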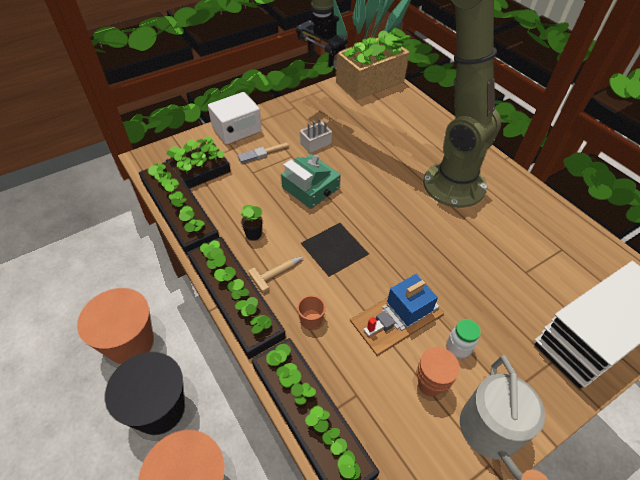

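View pics/top0.png

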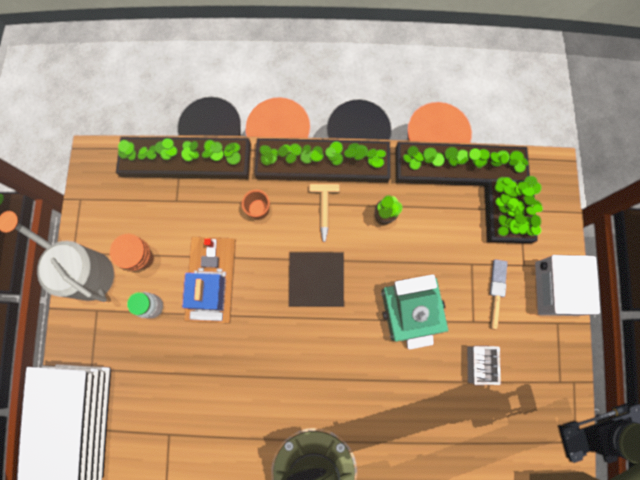

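View pics/wrist0.png

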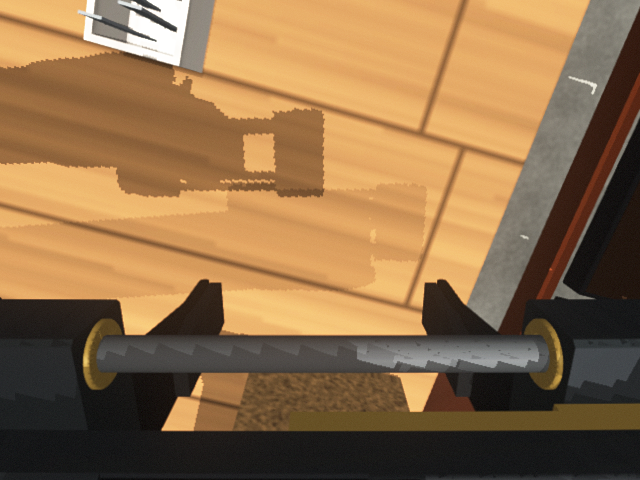

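```bash
cat > h.py <<'E'
import cv2,numpy as np,pickle
from scipy.spatial.transform import Rotation as R
def deproj(r,u,v,z=None):
    u=np.atleast_1d(u).astype(float);v=np.atleast_1d(v).astype(float)
    if z is None: z=r["depth"][v.round().astype(int),u.round().astype(int)]
    K=r["camera_matrix"];n=cv2.undistortPoints(np.stack([u,v],-1)[:,None],K,np.array([r["k1"],0,0,0]))[:,0]
    pc=np.stack([n[:,0]*z,-n[:,1]*z,-z*np.ones(len(u))],-1)
    T=np.linalg.inv(r["view"]);return pc@T[:3,:3].T+T[:3,3]
def proj(r,p):
    p=np.atleast_2d(p);V=np.array(r["view"]);c=p@V[:3,:3].T+V[:3,3]
    c=c*[1,-1,-1]
    return cv2.projectPoints(c,np.zeros(3),np.zeros(3),r["camera_matrix"],np.array([r["k1"],0,0,0]))[0][:,0]
def cloud(r):
    v,u=np.mgrid[0:480,0:640];p=deproj(r,u.ravel(),v.ravel());return p.reshape(480,640,3)
def crop(r,f,x0,x1,y0,y1,s):
    cv2.imwrite(f,cv2.resize(r["image"][y0:y1,x0:x1],None,fx=s,fy=s,interpolation=cv2.INTER_CUBIC))
E
python3 - <<'E'
from h import *
d=pickle.load(open("im0.pkl","rb"))
crop(d["top"],"pics/tz1.png",170,250,225,335,5)
crop(d["top"],"pics/tz2.png",370,460,265,355,6)
crop(d["scene"],"pics/sz2.png",270,350,145,215,8)
C=cloud(d["top"])
for n,u,v in[("mat",316,279),("matc1",292,255),("c2",341,255),("c3",341,304),("c4",292,304),("lidtop",190,285),("knob",208,242),("handle",199,289),("shafttop",421,314),("plate",415,285),("chute",420,342),("gr",400,325),("bench",260,300),("holder",228,300),("jar",138,303),("stack",130,250)]:
    print(n,np.round(C[v,u],4))
E
```

```text
mat [0.5307 0.0087 0.0043]
matc1 [5.995e-01 8.060e-02 4.000e-04]
c2 [ 0.6016 -0.0615  0.0105]
c3 [ 0.4615 -0.0648 -0.0015]
c4 [0.4571 0.0749 0.0047]
lidtop [0.4926 0.3454 0.0976]
knob [0.6161 0.3106 0.0759]
handle [0.4785 0.3085 0.1406]
shafttop [ 0.4313 -0.2656  0.1302]
plate [ 0.5064 -0.2513  0.1268]
chute [ 0.3598 -0.2821  0.0391]
gr [ 0.4039 -0.2215  0.07  ]
bench [0.466  0.1672 0.001 ]
holder [0.4622 0.257  0.0127]
jar [0.4383 0.4779 0.1136]
stack [0.5789 0.5108 0.1227]
```

View pics/tz1.png

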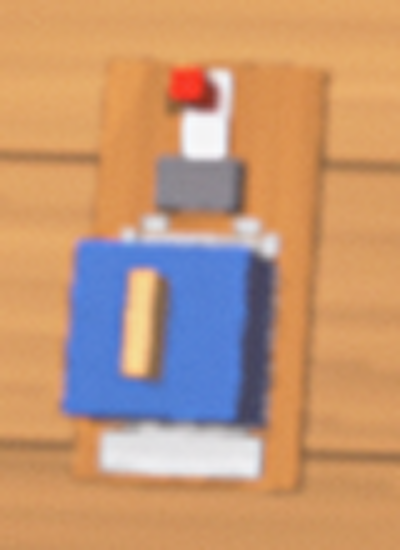

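View pics/tz2.png

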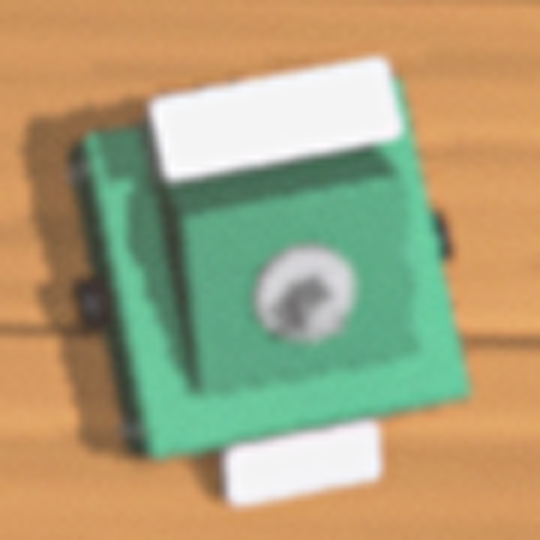

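View pics/sz2.png

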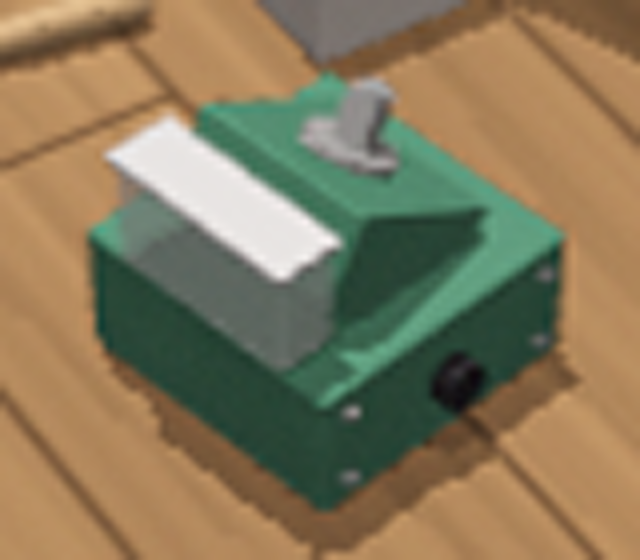

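```bash
python3 - <<'E'
from h import *
from cell import arm
d=pickle.load(open("im0.pkl","rb"))
r=d["top"];C=cloud(r);im=r["image"];hsv=cv2.cvtColor(im,cv2.COLOR_BGR2HSV)
def rect(m,nm):
    m=cv2.morphologyEx(m.astype(np.uint8),cv2.MORPH_OPEN,np.ones((2,2)))>0
    p=C[m];print(nm,m.sum(),np.round(np.median(p[:,2]),4),end=' ')
    q=cv2.minAreaRect((p[:,:2]*1000).astype(np.float32));print([np.round(x,1) for x in q], np.round(p[:,:2].mean(0),4))
box=np.zeros((480,640),bool);box[225:335,170:250]=1
H,S,V=hsv[...,0],hsv[...,1],hsv[...,2];Z=C[...,2]
rect(box&(H>100)&(H<130)&(S>120)&(abs(Z-.098)<.006),"lidtop")
rect(box&(Z>.125),"handle")
rect(box&((H<6)|(H>174))&(S>190)&(Z>.066),"knob")
rect(box&(Z>.006)&(Z<.018),"holder")
b2=np.zeros((480,640),bool);b2[250:310,285:348]=1
rect(b2&(V<80),"mat")
b3=np.zeros((480,640),bool);b3[265:355,370:460]=1
rect(b3&(abs(Z-.07)<.006)&(S>80),"seedertop70")
rect(b3&(abs(Z-.127)<.006)&(S<60)&(V>200),"hoppercap")
s=arm.state();Rt=R.from_euler('xyz',s["tcp_rot"],degrees=True).as_matrix()
T=np.linalg.inv(d["wrist"]["view"])
print("cam in tool",Rt.T@(T[:3,3]-s["tcp_pos"]));print("tool",Rt.round(3));print("cam axes in tool\n",(Rt.T@T[:3,:3]).round(3))
E
```

```text
lidtop 869 0.0998 [array([449.2, 172.7]), array([385.2,  99.5]), np.float64(79.4)] [0.4733 0.3068]
handle 136 0.1335 [array([476.3, 313.1]), array([19.1, 55.1]), np.float64(76.5)] [0.4756 0.3124]
knob 36 0.076 [array([615.9, 311.9]), array([16.3, 11.1]), np.float64(89.9)] [0.6148 0.3107]
holder 1620 0.0119 [array([509.4, 183.8]), array([404.9, 257. ]), np.float64(85.3)] [0.5446 0.2985]
mat 357 0.0039 [array([508.9, -12.8]), array([111.6, 111.5]), np.float64(3.2)] [ 0.4939 -0.0363]
seedertop70 996 0.0693 [array([ 432.7, -188.8]), array([360.4, 142.2]), np.float64(89.0)] [ 0.4186 -0.2561]
hoppercap 498 0.1281 [array([ 458.2, -169.9]), array([ 83.1, 365.6]), np.float64(17.1)] [ 0.505  -0.2554]
cam in tool [-0.16270504  0.08139106 -0.00036259]
tool [[-0.     0.965  0.262]
 [ 0.001  0.262 -0.965]
 [-1.    -0.    -0.001]]
cam axes in tool
 [[ 0.001  0.29  -0.957]
 [-0.     0.957  0.29 ]
 [ 1.    -0.     0.001]]
```

```bash
cat >> h.py <<'E'
def ori(x,z):
    x=np.array(x,float);x/=np.linalg.norm(x);z=np.array(z,float);z-=x*(x@z);z/=np.linalg.norm(z)
    M=np.stack([x,np.cross(z,x),z],1)
    import warnings;warnings.simplefilter("ignore")
    return R.from_matrix(M).as_euler('xyz',degrees=True)
def down(a): # jaw dir tool z at yaw a deg in world, tool down
    a=np.radians(a);return ori([0,0,-1],[np.cos(a),np.sin(a),0])
E
python3 - <<'E'
from h import *
from cell import arm
yaw=np.radians(190.5);sz=np.array([.5*np.cos(yaw),.5*np.sin(yaw),.866])
seat=np.array([.445,-.263,.106])
f=lambda a:None if a is None else np.round(a,0)
for k in range(0,360,30):
    e1=np.array([-np.sin(yaw),np.cos(yaw),0]);e2=np.cross(sz,e1)
    z=e1*np.cos(np.radians(k))+e2*np.sin(np.radians(k))
    print(k,[f(arm.ik(seat+sz*h,ori(-sz,z))) for h in (.043,.08,.12)])
print("tin",[f(arm.ik([.475,.31,h],down(a))) for a in(-90,90) for h in (.1,.2,.3)])
print("knob",[f(arm.ik([.64,.31,.05],down(a))) for a in(-90,90,0,180)])
print("mat",[f(arm.ik([.53,.008,.1],down(a))) for a in(-90,90)])
for a in (90,-90,110,80): print("view",a,[f(arm.ik([.40,-.25,h],down(a))) for h in(.25,.3,.35)],[f(arm.ik([.44,-.25,h],down(a))) for h in(.25,.3,.35)])
E
```

```text
0 [array([ 67.,  -7., -18., 126., -37.,  50., -10.]), array([ 69., -11., -17., 125., -36.,  56., -10.]), array([ 71., -14., -16., 123., -36.,  61., -10.])]
30 [array([ 67.,  -7., -18., 126., -37.,  50.,  20.]), array([ 69., -11., -17., 125., -36.,  56.,  20.]), array([ 70., -14., -16., 123., -36.,  61.,  20.])]
60 [array([ 65.,  -7., -17., 126., -37.,  50.,  50.]), array([ 67., -11., -15., 125., -36.,  55.,  50.]), array([ 66., -14., -12., 124., -35.,  61.,  49.])]
90 [array([ 62.,  -7., -14., 126., -36.,  50.,  80.]), array([ 63., -11., -12., 125., -35.,  55.,  79.]), array([ 61., -14.,  -7., 124., -33.,  60.,  78.])]
120 [array([ 57.,  -7.,  -9., 127., -36.,  50., 109.]), array([ 59., -11.,  -8., 125., -34.,  55., 109.]), array([ 61., -14.,  -7., 124., -33.,  60., 108.])]
150 [array([ 51.,  -8.,  -3., 127., -35.,  49., 138.]), array([ 50., -11.,  -1., 126., -33.,  54., 137.]), array([ 27., -17.,  21., 125., -23.,  57., 130.])]
180 [None, None, None]
210 [array([ 113.,  -12.,  -60.,  125.,  -46.,   56., -151.]), array([ 105.,  -14.,  -48.,  124.,  -45.,   61., -152.]), None]
240 [ar
[... 1895 characters left out ...]
.,  85., -63.]), array([ 49.,  -0., -22.,  90.,  -0.,  90., -63.])]
view 110 [array([-36., -13.,  58., 107.,  11.,  80., 129.]), array([-38., -15.,  57., 102.,  13.,  87., 127.]), array([-40., -16.,  57.,  96.,  13.,  92., 126.])] [array([ 94.,   5., -70.,  99.,   5.,  79., 133.]), array([-35.,  -5.,  59.,  98.,   4.,  85., 134.]), array([-35.,  -6.,  59.,  92.,   5.,  90., 133.])]
view 80 [array([ 61.,  -3., -31., 104.,  -2.,  79., 111.]), array([ 61.,  -4., -30.,  99.,  -2.,  85., 111.]), array([ 61.,  -5., -30.,  94.,  -2.,  90., 111.])] [array([ 59.,   1., -33., 100.,   1.,  79., 106.]), array([ 59.,   0., -32.,  95.,   0.,  85., 107.]), array([ 59.,   0., -32.,  90.,   0.,  90., 107.])]
```

```bash
python3 - <<'E'
from h import *
from cell import arm
arm.goto([.44,-.26,.24],down(90))
r=arm.get_image("wrist");pickle.dump(r,open("w1.pkl","wb"));cv2.imwrite("pics/w1.png",r["image"]);print(arm.state()["time_s"])
E
```

```text
2.0167
```

View pics/w1.png

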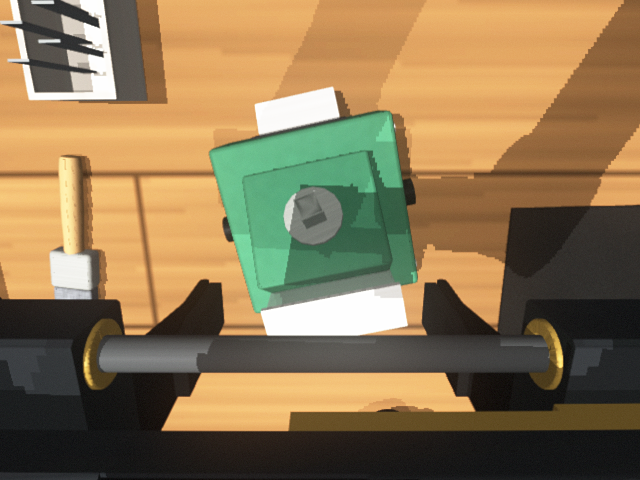

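```bash
python3 - <<'E'
from h import *
r=pickle.load(open("w1.pkl","rb"))
crop(r,"pics/w1z.png",275,355,180,255,8)
C=cloud(r);Z=C[...,2]
# slanted plane points fit: green block within 250..385,165..285
v,u=np.mgrid[180:275,258:375];P=C[180:275,258:375].reshape(-1,3);im=r["image"][180:275,258:375].reshape(-1,3).astype(int)
g=(im[:,1]-im[:,2]>30)&(np.hypot(u.ravel()-313,v.ravel()-216)>33)
P=P[g];c=np.median(P,0)
for _ in range(8):
    A=np.c_[P[:,:2],np.ones(len(P))];s=np.linalg.lstsq(A,P[:,2],rcond=None)[0];e=A@s-P[:,2];P=P[abs(e)<max(2*e.std(),.0015)]
n=np.array([-s[0],-s[1],1]);n/=np.linalg.norm(n);print(len(P),e.std(),n,np.degrees(np.arccos(n[2])),np.degrees(np.arctan2(n[1],n[0])))
for a,b in[(313,240),(292,225),(335,225),(330,200),(308,208),(320,215),(313,222),(300,196)]:print(a,b,C[b,a].round(4))
# seeder outline corners
for a,b in[(211,152),(390,112),(416,282),(256,311)]:print("corner",deproj(r,a,b,None).round(4),Z[b,a])
E
```

```text
6977 0.0006729498961635588 [-0.48879397 -0.10344745  0.86624424] 29.974913972232322 -168.0503556841892
313 240 [ 0.4498 -0.2667  0.1232]
292 225 [ 0.4411 -0.2821  0.1144]
335 225 [ 0.4401 -0.2509  0.1181]
330 200 [ 0.4236 -0.2544  0.1094]
308 208 [ 0.4226 -0.2694  0.1392]
320 215 [ 0.4296 -0.2616  0.1304]
313 222 [ 0.4365 -0.2666  0.1232]
300 196 [ 0.4166 -0.2751  0.1291]
corner [[ 0.3928 -0.3492  0.0686]] 0.06860814333305443
corner [[ 0.3624 -0.2071  0.069 ]] 0.06895718703263581
corner [[ 0.5356 -0.1609  0.0008]] 0.0007962518182494938
corner [[ 0.5336 -0.3199  0.0695]] 0.06948371285956684
```

View pics/w1z.png

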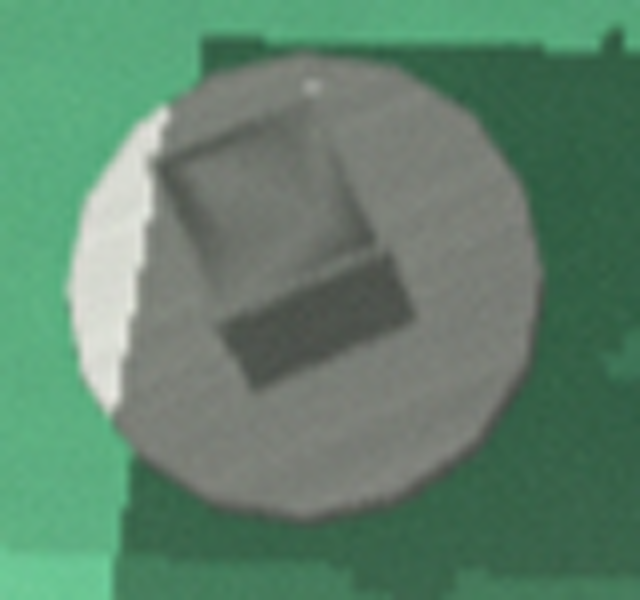

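```bash
python3 - <<'E'
from h import *
r=pickle.load(open("w1.pkl","rb"));C=cloud(r)
yaw=np.radians(191.95);n=np.array([.5*np.cos(yaw),.5*np.sin(yaw),.866])
v,u=np.mgrid[180:255,275:355];d=np.hypot(u-312.7,v-215.1)
z=np.array([[165,165],[320,100],[375,245],[220,320]]);
m=(d<25)
from matplotlib.path import Path if False else None
E
python3 - <<'E'
from h import *
r=pickle.load(open("w1.pkl","rb"));C=cloud(r)
yaw=np.radians(191.95);n=np.array([.5*np.cos(yaw),.5*np.sin(yaw),.866])
v,u=np.mgrid[180:255,275:355];d=np.hypot(u-312.7,v-215.1)
px=lambda a:(np.array(a,float)+.5)/8-.5+[275,180]
poly=px([[145,150],[320,80],[430,320],[255,405]]).astype(np.float32)
m=np.array([[cv2.pointPolygonTest(poly,(float(x),float(y)),False)<0 for x in range(275,355)] for y in range(180,255)])&(d<26)
h=(C[180:255,275:355]@n);print("collar h",np.median(h[m]),h[m].std(),m.sum(),"green h",np.median(h[(d>33)&(d<40)]))
hc=np.median(h[m])
t=(d<100)&np.array([[cv2.pointPolygonTest(px([[195,180],[310,135],[350,235],[235,285]]).astype(np.float32),(float(x),float(y)),False)>0 for x in range(275,355)] for y in range(180,255)])
ht=np.median(h[t]);print("top h",ht,ht-hc)
def onplane(p,hh):
    p=np.atleast_2d(p);o=deproj(r,p[:,0],p[:,1],0.0*np.ones(len(p)))
    q=deproj(r,p[:,0],p[:,1],np.ones(len(p)));dd=q-o
    return o+dd*((hh-o@n)/(dd@n))[:,None]
# collar ellipse
c=onplane(px([[305,285]]),hc)[0];print("centre",c)
ring=onplane(px([[68,285],[542,285],[305,53],[305,515]]),hc);print("radii",np.linalg.norm(ring-c,axis=1))
e=np.array([-np.sin(yaw),np.cos(yaw),0]);f=np.cross(n,e)
k=onplane(px([[260,388],[412,320]]),hc);D=k[1]-k[0];print("root edge len",np.linalg.norm(D),"ang",np.degrees(np.arctan2(D@f,D@e)))
q=onplane(px([[165,165],[315,100],[375,245],[220,320]]),hc+.026);print("top centre -> seat",q.mean(0)-n*.026,)
for i in range(4):
    D=q[(i+1)%4]-q[i];print(np.linalg.norm(D),np.degrees(np.arctan2(D@f,D@e)))
mid=k.mean(0);D=k[1]-k[0];D/=np.linalg.norm(D);print("seat from root edge",mid+8e-3*np.cross(n,D)*(1 if (c-mid)@np.cross(n,D)>0 else -1))
E
```

```text
collar h -0.08684387840098814 0.01948168974583676 1312 green h -0.09289735015563484
top h -0.05935104930550955 0.027492829095478594
centre [ 0.43409162 -0.26704637  0.11299216]
radii [0.02188784 0.02154575 0.02219177 0.02130679]
root edge len 0.015041783056458638 ang -167.13195332430672
top centre -> seat [ 0.43440601 -0.26676898  0.11320423]
0.013676973461763359 -167.8732684264731
0.013711861790632768 101.11148341469452
0.014227549565170888 14.653352642120435
0.014358112864472836 -80.98619051220768
seat from root edge [ 0.43340554 -0.26736263  0.11256682]  File "<stdin>", line 7
    from matplotlib.path import Path if False else None
                                     ^^
SyntaxError: invalid syntax
```

```bash
python3 - <<'E'
from h import *
from cell import arm
arm.goto([.52,.305,.30],down(90))
r=arm.get_image("wrist");pickle.dump(r,open("w2.pkl","wb"));cv2.imwrite("pics/w2.png",r["image"]);print(arm.state()["time_s"],arm.state()["joint_pos"].round())
E
```

```text
4.1333 [ 21.  26. -73.  81.  25.  90.  39.]
```

View pics/w2.png

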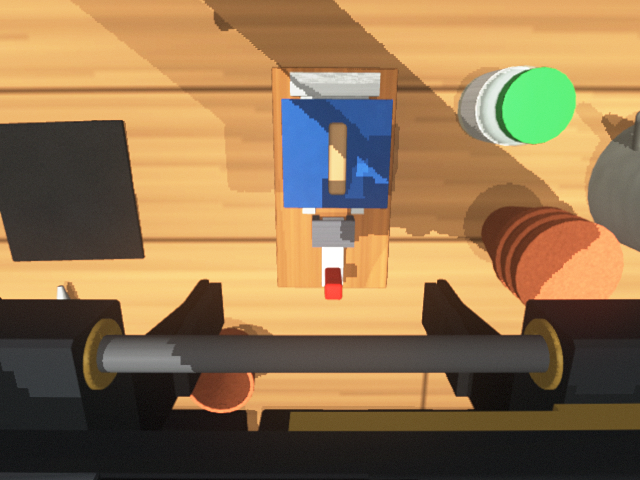

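```bash
cat >> h.py <<'E'
def atz(r,p,z):
    p=np.atleast_2d(np.array(p,float));o=deproj(r,p[:,0],p[:,1],np.zeros(len(p)));q=deproj(r,p[:,0],p[:,1],np.ones(len(p)));d=q-o
    return o+d*((z-o[:,2])/d[:,2])[:,None]
def fitrect(r,mask,z):
    cs,_=cv2.findContours(mask.astype(np.uint8),cv2.RETR_EXTERNAL,cv2.CHAIN_APPROX_NONE);c=max(cs,key=cv2.contourArea)[:,0]
    p=atz(r,c,z)[:,:2];return cv2.minAreaRect((p*1000).astype(np.float32))
E
python3 - <<'E'
from h import *
r=pickle.load(open("w2.pkl","rb"));C=cloud(r)
crop(r,"pics/w2z.png",265,405,60,305,3)
hsv=cv2.cvtColor(r["image"],cv2.COLOR_BGR2HSV);H,S,V=[hsv[...,i].astype(int) for i in range(3)];Z=C[...,2]
b=np.zeros((480,640),bool);b[60:305,265:405]=1
lid=b&(H>100)&(H<130)&(S>100);print("lid",fitrect(r,lid,.100),np.median(Z[lid]))
hd=b&(Z>.128)&(Z<.15);print("handle",fitrect(r,hd,.136),np.median(Z[hd]))
kt=b&((H<6)|(H>174))&(S>150);ys,xs=np.nonzero(kt);print("knob px",xs.min(),xs.max(),ys.min(),ys.max());
kt2=kt&(abs(Z-.076)<.004);print("knobtop",fitrect(r,kt2,.076),np.median(Z[kt2]))
bd=b&(Z>.009)&(Z<.016)&(H<25)&(S>80)
p=C[bd];print("board z",np.median(p[:,2]),"y range",np.percentile(p[:,1],[1,99]),"x",np.percentile(p[:,0],[1,99]))
m=(V<70)&(np.arange(640)[None]<160)&(np.arange(480)[:,None]<280)&(np.arange(480)[:,None]>110);print("mat",atz(r,[[123,121],[143,258],[14,260]],.004))
t=pickle.load(open("im0.pkl","rb"))["top"];print(atz(t,[[289.5,252.5],[343.5,252.5],[343.5,306.5],[289.5,306.5]],.004),atz(t,[[289.5,252.5],[343.5,252.5],[343.5,306.5],[289.5,306.5]],.004).mean(0))
E
```

```text
lid ((479.5218505859375, 316.3168640136719), (93.32200622558594, 93.13701629638672), 89.58818817138672) 0.10070205407429406
handle ((479.5789794921875, 316.0613098144531), (13.885087013244629, 54.65144729614258), 89.23796844482422) 0.13630590806255918
knob px 325 341 268 298
knobtop ((618.0914916992188, 315.1443176269531), (16.494407653808594, 19.007102966308594), 89.97198486328125) 0.07892779063066874
board z 0.012607458443898045 y range [0.25151682 0.38042406] x [0.40072588 0.64207226]
mat [[ 0.45234587  0.08928976  0.004     ]
 [ 0.60958932  0.09083648  0.004     ]
 [ 0.6119188  -0.06498929  0.004     ]]
[[ 0.60602185  0.08793525  0.004     ]
 [ 0.61037063 -0.06887196  0.004     ]
 [ 0.45422423 -0.07177657  0.004     ]
 [ 0.44986938  0.0817479   0.004     ]] [0.53012152 0.00725866 0.004     ]
```

View pics/w2z.png

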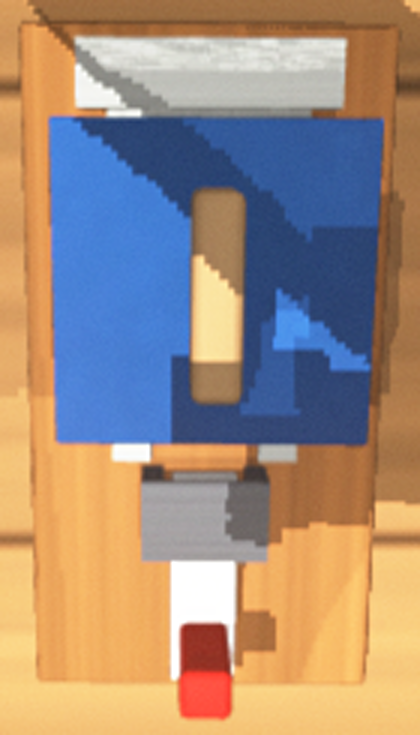

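```bash
python3 - <<'E'
from h import *
from cell import arm
arm.command_gripper(0.0)
o=down(90)
arm.goto([.660,.3155,.16],o)
print(arm.state()["joint_pos"].round())
print(arm.servo_line([.660,.3155,.045],feed=.2,guard=15))
g=arm.servo_line([.606,.3155,.045],feed=.04,guard=14);s=arm.state();print(g,s["tcp_pos"],s["force"],s["time_s"],s["finger_gap"])
arm.servo_line([.606+.03,.3155,.045],feed=.15)
arm.command_gripper(.08)
arm.servo_line([.60,.3155,.26],feed=.3)
r=arm.get_image("wrist");pickle.dump(r,open("w3.pkl","wb"));cv2.imwrite("pics/w3.png",r["image"]);print(arm.state()["time_s"])
r=arm.get_image("top");pickle.dump(r,open("t3.pkl","wb"))
E
```

```text
[  8.  44. -62.  73.  38.  84.  41.]
False
True [0.61464171 0.31545127 0.04502675] [0.95441677 0.58676145 0.38888139] 8.2917 0.0006159189975211716
10.9417
```

View pics/w3.png

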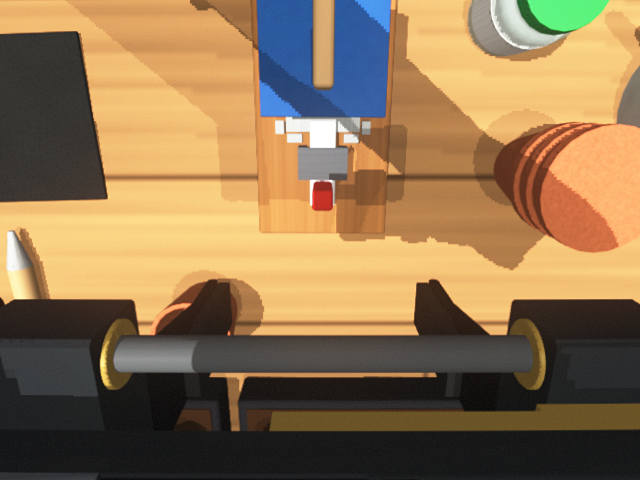

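```bash
python3 - <<'E'
from h import *
from cell import arm
r=pickle.load(open("w3.pkl","rb"))
print("knob",atz(r,[[312,184],[332,211]],.076))
o=down(90)
arm.goto([.4795,.316,.165],o);print(arm.state()["joint_pos"].round(),arm.state()["time_s"])
g=arm.servo_line([.4795,.316,.103],feed=.1,guard=8);s=arm.state();print(g,s["tcp_pos"],s["force"],s["time_s"])
arm.command_gripper(0.0);s=arm.state();print(s["finger_gap"],s["force"],s["torque"],s["time_s"])
E
```

```text
knob [[0.58183698 0.30678252 0.076     ]
 [0.60534135 0.32383492 0.076     ]]
[ 21.  28. -73.  97.  27.  76.  33.] 11.65
False [0.47949481 0.31628927 0.10297324] [0.98589737 0.06634553 0.44303257] 12.4167
0.013618725508859002 [ 0.1131628  -1.39224473  0.16220961] [-0.21687887 -0.1935158   0.0692357 ] 13.5
```

```bash
python3 - <<'E'
from h import *
from cell import arm
p=[.4795,.316]
for z in(.118,.152,.245):
    arm.servo_line(p+[z],feed=.06 if z<.2 else .1);s=arm.state();print(s["tcp_pos"].round(4),s["force"].round(1),s["finger_gap"],s["time_s"])
r=arm.get_image("scene");pickle.dump(r,open("s4.pkl","wb"));crop(r,"pics/s4.png",330,500,200,380,4)
crop(arm.get_image("wrist"),"pics/w4.png",0,640,0,480,1)
E
```

```text
[0.4786 0.3152 0.1174] [ -1.2  -0.6 -10.8] 0.014031189227235964 13.9
[0.4804 0.3171 0.1537] [ 0.2 -0.6 -2.6] 0.014285416309027256 14.6167
[0.4792 0.3156 0.2442] [ 0.4  0.4 -3.2] 0.013681503578771174 15.7
```

View pics/s4.png

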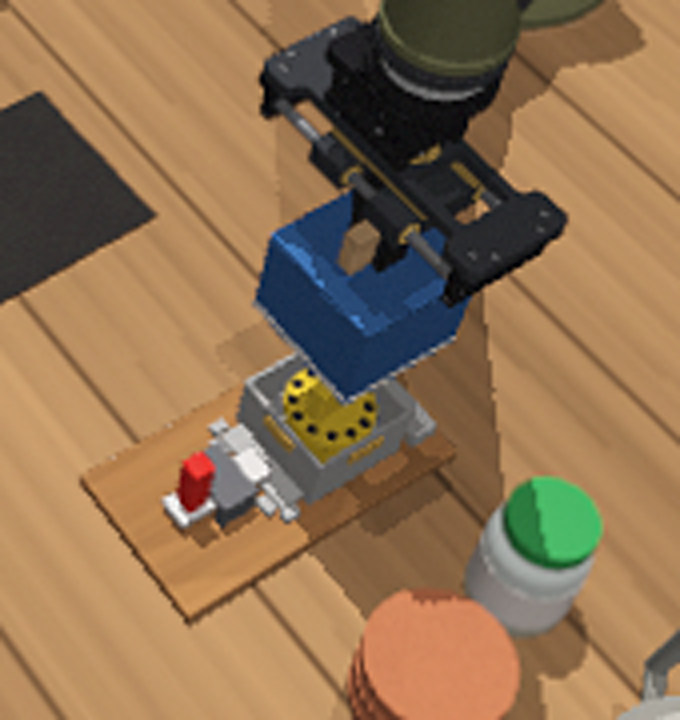

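View pics/w4.png

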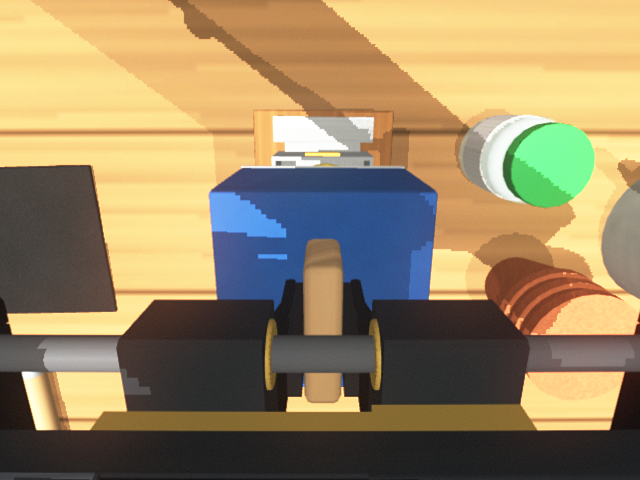

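```bash
python3 - <<'E'
from h import *
from cell import arm
o=down(90)
arm.servo_line([.531,.010,.245],o,feed=.22);print(arm.state()["joint_pos"].round(),arm.state()["time_s"])
arm.servo_line([.531,.010,.100],o,feed=.14)
g=arm.servo_line([.531,.010,.0875],o,feed=.02,guard=4);s=arm.state();print(g,s["tcp_pos"],s["force"],s["time_s"])
r=arm.get_image("scene");crop(r,"pics/s5.png",270,400,130,290,4);r=arm.get_image("wrist");pickle.dump(r,open("w5.pkl","wb"));cv2.imwrite("pics/w5.png",r["image"])
E
```

```text
[ 62.  14. -75.  96.  14.  80.  75.] 17.3583
True [0.53097475 0.00974934 0.08982679] [-1.54747682 -0.55999761  3.28192266] 19.0667
```

View pics/s5.png

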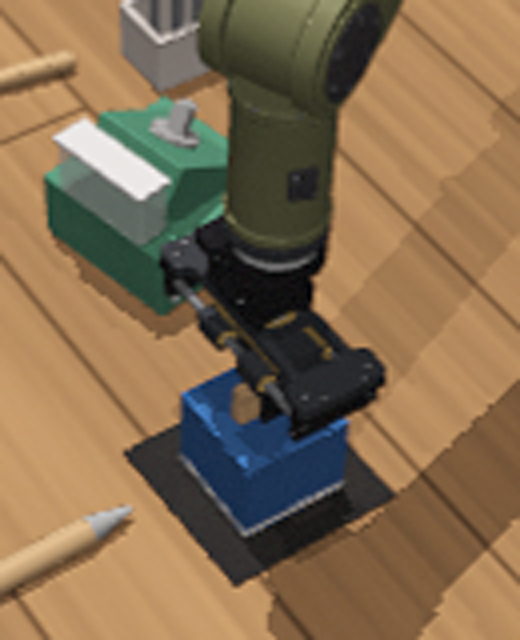

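View pics/w5.png

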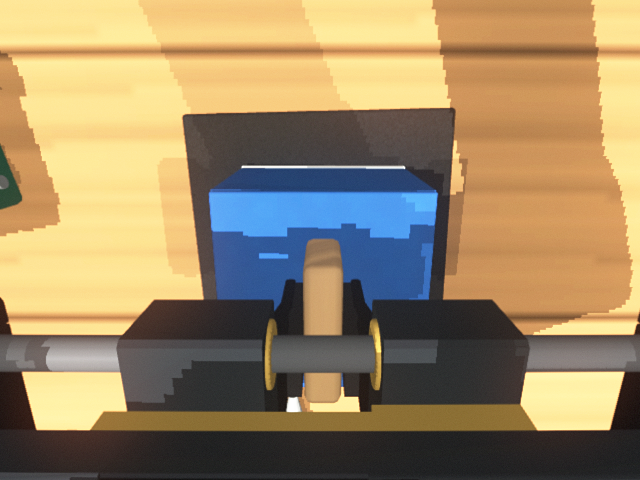

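```bash
python3 - <<'E'
from h import *
from cell import arm
arm.command_gripper(.06);arm.sleep(.15)
arm.servo_line([.531,.010,.24],feed=.2)
q=arm.ik([.49,.313,.24],down(90));print(np.round(q))
arm.goto([.49,.313,.24],down(90))
r=arm.get_image("wrist");pickle.dump(r,open("w6.pkl","wb"));cv2.imwrite("pics/w6.png",r["image"])
t=arm.get_image("top");crop(t,"pics/t6.png",170,450,180,340,2.8);print(arm.state()["time_s"])
E
```

```text
[ 23.  26. -76.  90.  26.  84.  36.]
22.5083
```

View pics/w6.png

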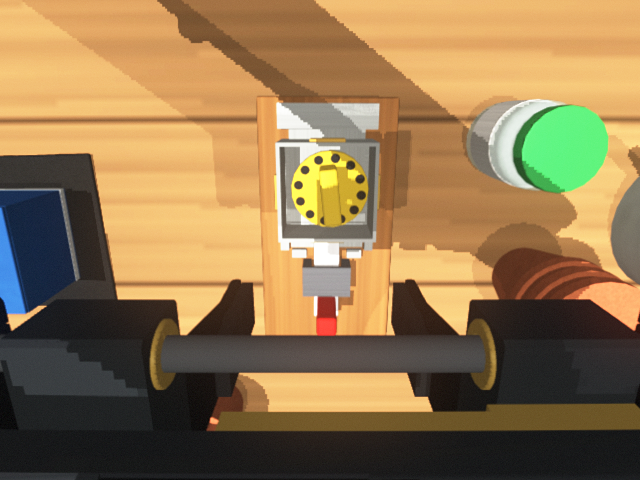

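View pics/t6.png

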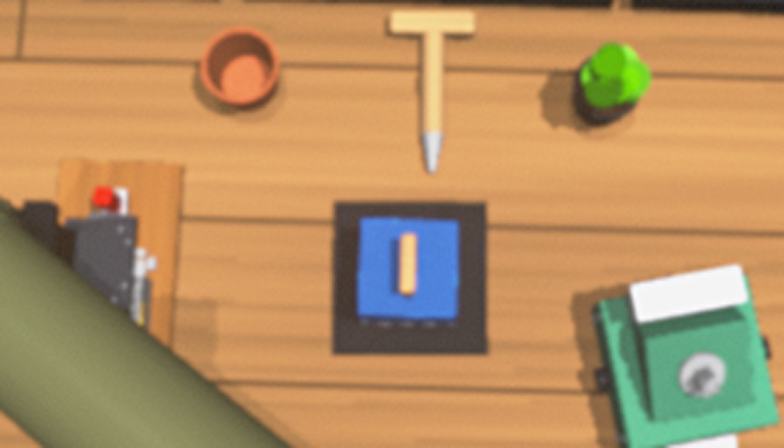

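```bash
python3 - <<'E'
from h import *
r=pickle.load(open("w6.pkl","rb"));C=cloud(r);Z=C[...,2]
crop(r,"pics/w6z.png",270,390,130,250,6)
b=np.zeros((480,640),bool);b[140:240,275:380]=1
t=b&(Z>.085)&(Z<.1);print(t.sum(),np.median(Z[t]),fitrect(r,t,.093))
t=b&(Z>.045)&(Z<.07);hsv=cv2.cvtColor(r["image"],cv2.COLOR_BGR2HSV);y=b&(hsv[...,0]>20)&(hsv[...,0]<35)&(hsv[...,1]>120)&(abs(Z-.057)<.006);print("disc z",np.median(Z[y]),fitrect(r,y,.057))
E
```

```text
1034 0.09352681765267118 ((475.6886901855469, 318.058349609375), (44.675193786621094, 13.917263984680176), 5.725327014923096)
disc z 0.05763875810814839 ((475.7956237792969, 318.2705078125), (63.925418853759766, 65.14938354492188), 3.371615409851074)
```

View pics/w6z.png

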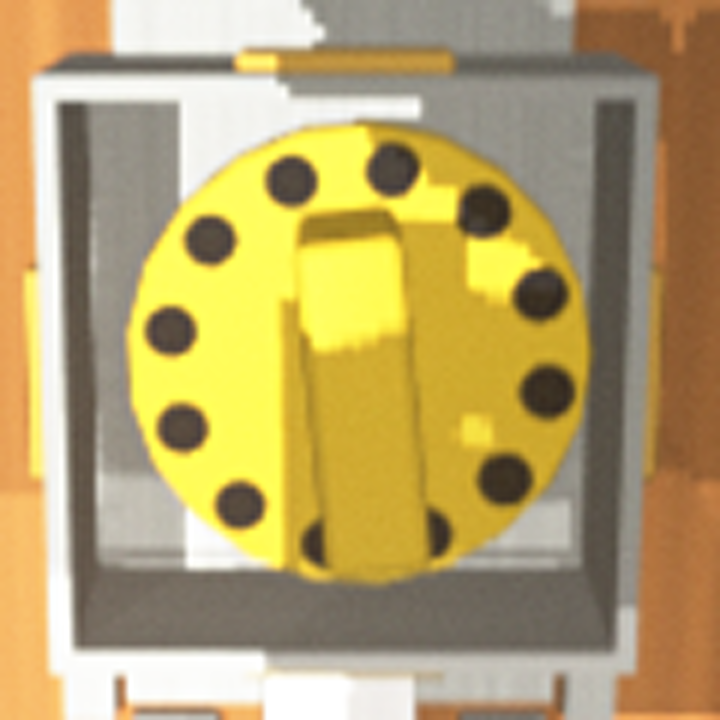

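```bash
python3 - <<'E'
from h import *
from cell import arm
arm.command_gripper(.036)
o=down(95.7)
arm.goto([.4757,.3181,.13],o);print(arm.state()["joint_pos"].round(),arm.state()["finger_gap"])
g=arm.servo_line([.4757,.3181,.063],o,feed=.08,guard=8);s=arm.state();print(g,s["tcp_pos"],s["force"],s["time_s"])
if not g:
    arm.command_gripper(0.0);s=arm.state();print(s["finger_gap"],s["force"].round(1),s["tcp_pos"],s["time_s"])
E
```

```text
[ 21.  31. -73.  99.  31.  73.  36.] 0.03595311852173671
False [0.47591328 0.31851093 0.0634361 ] [ 0.960521    0.66174412 -0.03247579] 24.7417
0.01396729839552112 [ 0.7 -0.9  0.8] [0.47580551 0.31795797 0.06307983] 25.2667
```

```bash
cat >> h.py <<'E'
YAW=np.radians(191.95);N=np.array([.5*np.cos(YAW),.5*np.sin(YAW),np.sqrt(.75)]);N/=np.linalg.norm(N)
E_=np.array([-np.sin(YAW),np.cos(YAW),0]);F_=np.cross(N,E_);SEAT=np.array([.434,-.267,.113])
def mori(k):
    k=np.radians(k);return ori(-N,E_*np.cos(k)+F_*np.sin(k))
E
python3 - <<'E'
from h import *
from cell import arm
arm.servo_line([.4757,.3181,.25],feed=.15);s=arm.state();print(s["finger_gap"],s["force"].round(1),s["time_s"])
for k in(12,102,282):
    for h in(.046,.09,.12):
        q=arm.ik(SEAT+N*h,mori(k));print(k,h,None if q is None else q.round())
crop(arm.get_image("wrist"),"pics/w7.png",0,640,0,480,1)
crop(arm.get_image("scene"),"pics/s7.png",330,500,200,380,3)
E
```

```text
0.013814252931855595 [-0.3  0.4 -2.1] 26.6667
12 0.046 [ 88.  -9. -36. 125. -40.  55.   8.]
12 0.09 [ 63. -12. -10. 124. -35.  59.   4.]
12 0.12 [ 49. -14.   4. 123. -30.  61.   0.]
102 0.046 [ 44.  -9.   5. 126. -33.  52.  91.]
102 0.09 [ 22. -15.  27. 125. -24.  55.  84.]
102 0.12 [ 55. -14.  -0. 123. -31.  62.  91.]
282 0.046 [116. -13. -60. 125. -47.  59. -76.]
282 0.09 [ 94. -13. -37. 123. -41.  62. -80.]
282 0.12 [ 84. -14. -26. 122. -38.  65. -82.]
```

View pics/w7.png

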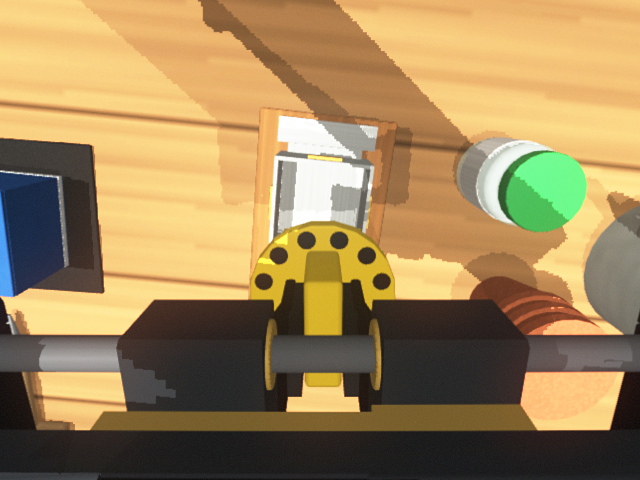

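View pics/s7.png

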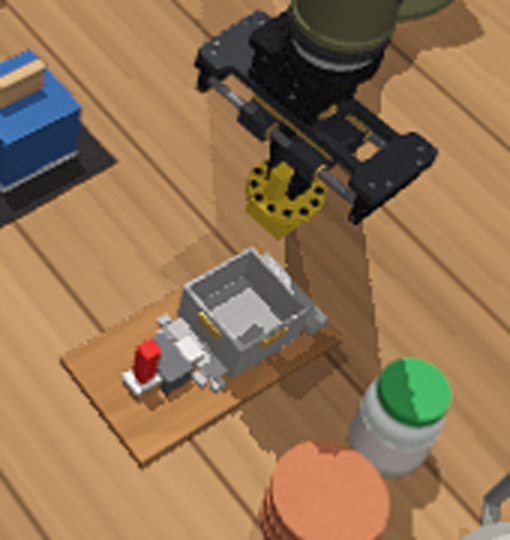

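```bash
python3 - <<'E'
from h import *
from cell import arm
arm.goto([.47,.03,.28],down(95));print(arm.state()["joint_pos"].round())
q=arm.ik(SEAT+N*.115,mori(12));print(q.round())
arm.goto(SEAT+N*.115,mori(12));s=arm.state();print(s["joint_pos"].round(1),s["tcp_pos"]-SEAT-N*.115,s["time_s"],s["force"].round(1))
for h in(.046,.07,.09):
    q=arm.ik(SEAT+N*h,mori(12));print(h,None if q is None else q.round())
r=arm.get_image("scene");pickle.dump(r,open("s8.pkl","wb"));crop(r,"pics/s8.png",260,380,100,220,5)
r=arm.get_image("wrist");pickle.dump(r,open("w8.pkl","wb"));crop(r,"pics/w8.png",0,640,0,480,1)
r=arm.get_image("top");pickle.dump(r,open("t8.pkl","wb"));crop(r,"pics/t8.png",370,470,250,370,5)
E
```

```text
[ 76. -11. -73. 100. -11.  83. 100.]
[103. -17. -42. 122. -44.  68.  12.]
[103.3 -16.5 -41.8 121.9 -43.5  68.   12.3] [1.16880660e-03 1.26782795e-03 5.22579581e-05] 29.25 [ 0.2  0.1 -2.5]
0.046 [102. -10. -48. 125. -43.  56.  10.]
0.07 [103. -13. -46. 124. -43.  61.  11.]
0.09 [103. -15. -44. 123. -44.  64.  12.]
```

View pics/s8.png

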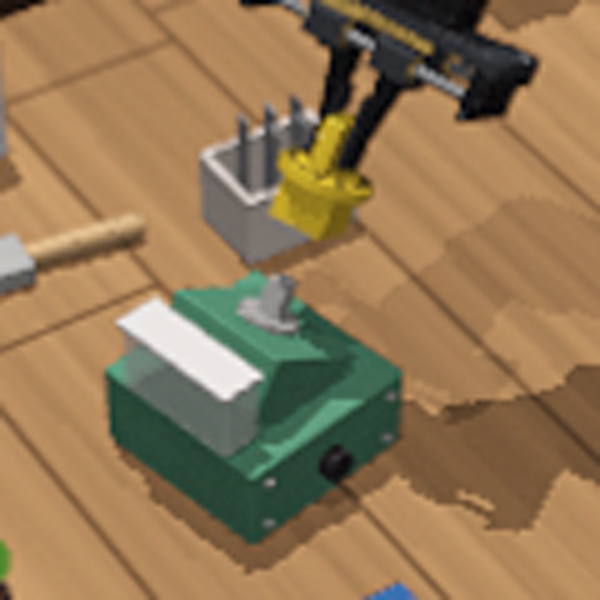

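View pics/w8.png

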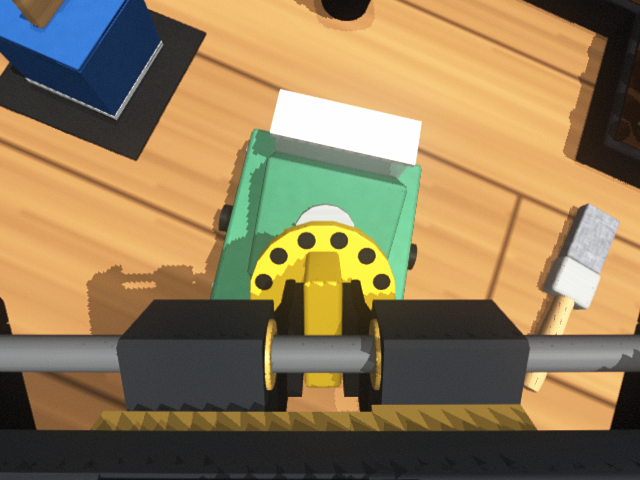

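View pics/t8.png

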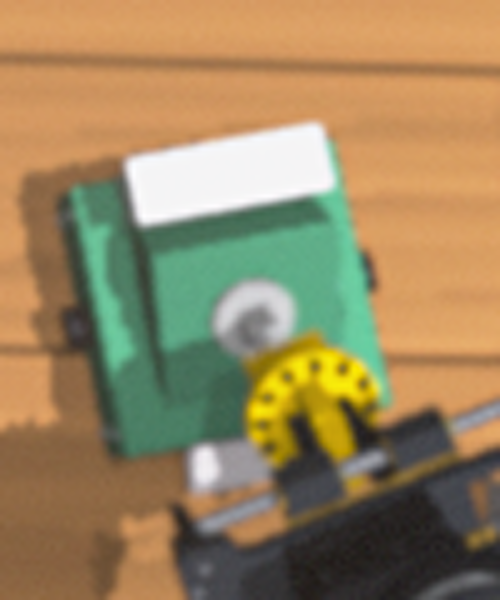

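```bash
python3 - <<'E'
from h import *
for f,(ox,oy,s) in(("s8",(260,100,5)),("t8",(370,250,5))):
    r=pickle.load(open(f+".pkl","rb"));im=cv2.imread(f"pics/{f}.png")
    im=cv2.resize(im,None,fx=1.6,fy=1.6,interpolation=cv2.INTER_CUBIC)[:,:800]
    def d(p,c):
        a=(proj(r,p)[0]-[ox,oy]+.5)*s*1.6;cv2.circle(im,tuple(int(x) for x in a),3,c,-1)
    X=E_*np.cos(np.radians(12))+F_*np.sin(np.radians(12));Y=np.cross(N,X)
    for i in(-1,1):
        for j in(-1,1):
            d(SEAT+N*.028+(X*i+Y*j)*.006,(0,0,255));d(SEAT+(X*i+Y*j)*.008,(255,0,0));d(SEAT+N*.069+(X*i+Y*j)*.02,(255,0,255))
    for t in np.linspace(0,6.28,24): d(SEAT+.022*(X*np.cos(t)+Y*np.sin(t)),(0,255,255)); d(SEAT+N*(.069+.04)+.033*(X*np.cos(t)+Y*np.sin(t)),(255,255,0))
    y0=280 if f=="s8" else 330
    cv2.imwrite(f"pics/{f}p.png",im[100:560] if f=="s8" else im[380:900])
E
```

```text
(no output)
```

View pics/s8p.png

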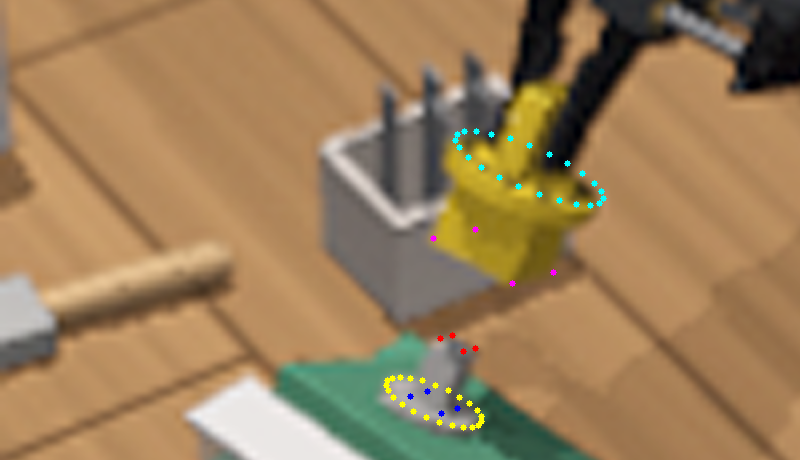

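View pics/t8p.png

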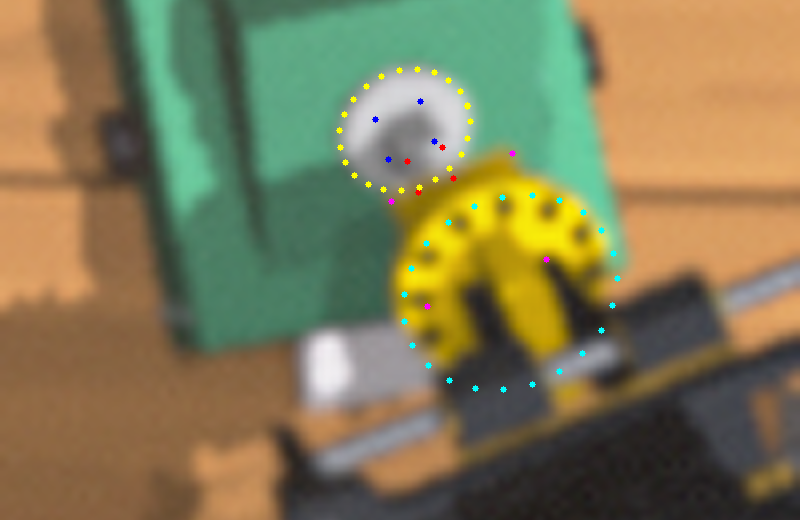

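```bash
python3 - <<'E'
from h import *
from cell import arm
X=E_*np.cos(np.radians(12))+F_*np.sin(np.radians(12));Y=np.cross(N,X);B=np.stack([X,Y,N])
def rep(t,h):
    s=arm.state();print(t,(B@(s["tcp_pos"]-SEAT)*1000).round(2),"F",(B@s["force"]).round(1),s["time_s"].__round__(1))
rep("start",0)
print("tilt err",np.degrees(np.arccos(-R.from_euler('xyz',arm.state()["tcp_rot"],degrees=True).as_matrix()[:,0]@N)))
arm.servo_line(SEAT+N*.084,mori(12),feed=.06);arm.sleep(.2);rep("pre",0)
g=arm.servo_line(SEAT+N*.044,mori(12),feed=.025,guard=7);rep(g,0)
E
```

```text
start [ -0.46   1.26 114.55] F [-0.1 -0.6 -2.6] 29.4
tilt err 0.08347161272833425
pre [ 3.500e-01 -1.000e-02  8.432e+01] F [-0.1 -1.8 -1.7] 30.3
True [ 1.000e-02 -3.500e-01  6.952e+01] F [-0.5 -0.3  6.1] 31.1
```

```bash
python3 - <<'E'
from h import *
from cell import arm
X=E_*np.cos(np.radians(12))+F_*np.sin(np.radians(12));Y=np.cross(N,X);B=np.stack([X,Y,N])
def rep(t):
    s=arm.state();print(t,(B@(s["tcp_pos"]-SEAT)*1000).round(2),"F",(B@s["force"]).round(1),"T",(B@s["torque"]).round(2),s["time_s"].__round__(1));return B@(s["tcp_pos"]-SEAT)
rep("now")
o=mori(12)
for dx,dy in[(0,1.3),(1.3,0),(-1.3,0),(0,-1.3)]:
    off=X*dx*1e-3+Y*dy*1e-3
    arm.servo_line(SEAT+N*.074+off,o,feed=.04)
    arm.sleep(.15);rep("  pre")
    g=arm.servo_line(SEAT+N*.058+off,o,feed=.025,guard=8);p=rep((dx,dy,g))
    if p[2]<.064: break
E
```

```text
now [ 1.000e-02 -3.500e-01  6.952e+01] F [-0.5 -0.3  6.1] T [-0.57  0.43 -0.06] 31.1
  pre [-0.29  1.21 73.76] F [-0.3 -1.1 -1.8] T [-0.81  0.14  0.01] 31.5
(0, 1.3, True) [ 0.51 -0.   69.61] F [-0.1  0.   2.8] T [-0.72  0.15  0.01] 31.8
  pre [ 9.500e-01 -7.000e-02  7.376e+01] F [ 0.2 -0.3 -2.3] T [-0.85  0.21  0.02] 32.3
(1.3, 0, True) [ 1.69 -0.26 69.4 ] F [-1.5  1.1  7.2] T [-0.52  0.49 -0.03] 32.6
  pre [-1.57 -0.1  73.79] F [-0.2 -0.4 -2.2] T [-0.82  0.15  0.05] 33.1
(-1.3, 0, True) [-0.9  -0.24 69.38] F [-2.1 -0.   6.6] T [-0.57  0.42 -0.  ] 33.4
  pre [-0.3  -1.4  73.76] F [-0.3 -1.  -2.6] T [-0.79  0.17  0.01] 33.9
(0, -1.3, False) [ 0.06 -1.29 58.03] F [ 0.6 -0.3 -1.7] T [-0.78  0.19  0.  ] 34.7
```

```bash
python3 - <<'E'
from h import *
from cell import arm
X=E_*np.cos(np.radians(12))+F_*np.sin(np.radians(12));Y=np.cross(N,X);B=np.stack([X,Y,N])
def rep(t):
    s=arm.state();print(t,(B@(s["tcp_pos"]-SEAT)*1000).round(2),"F",(B@s["force"]).round(1),"T",(B@s["torque"]).round(2),s["time_s"].__round__(1))
g=arm.servo_line(SEAT+N*.042-Y*.0013,mori(12),feed=.025,guard=10);rep(g);arm.sleep(.2);rep(g)
r=arm.get_image("scene");pickle.dump(r,open("s9.pkl","wb"));crop(r,"pics/s9.png",260,380,100,220,5)
E
```

```text
True [-0.06 -1.62 45.76] F [-1.4  0.5  6.3] T [-0.36  0.48  0.04] 35.2
True [-0.09 -1.62 45.75] F [-0.9  0.8  6.2] T [-0.35  0.37  0.02] 35.4
```

View pics/s9.png

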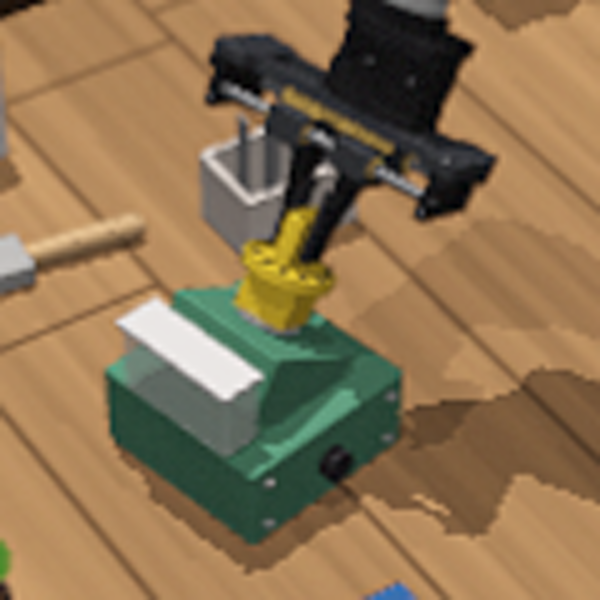

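```bash
python3 - <<'E'
from h import *
from cell import arm
X=E_*np.cos(np.radians(12))+F_*np.sin(np.radians(12));Y=np.cross(N,X)
g=arm.servo_line(SEAT+N*.043-Y*.0013,mori(12),feed=.02,guard=8);s=arm.state();print(g,(s["tcp_pos"]-SEAT)@N,s["force"]@N)
arm.command_gripper(.05);s=arm.state();print((s["tcp_pos"]-SEAT)@N,s["force"]@N)
arm.servo_line(SEAT+N*.105-Y*.0013,mori(12),feed=.12);print(arm.state()["time_s"],arm.state()["force"])
arm.goto([.44,-.26,.30],down(-85))
r=arm.get_image("wrist");pickle.dump(r,open("w10.pkl","wb"));cv2.imwrite("pics/w10.png",r["image"])
r=arm.get_image("scene");pickle.dump(r,open("s10.pkl","wb"));crop(r,"pics/s10.png",260,380,100,220,5);print(arm.state()["time_s"])
E
```

```text
True 0.04537242126422528 8.39859027298058
0.044741754700529095 0.24587410341507918
37.1833 [ 0.30469899  0.25700039 -0.07305477]
38.4417
```

View pics/w10.png

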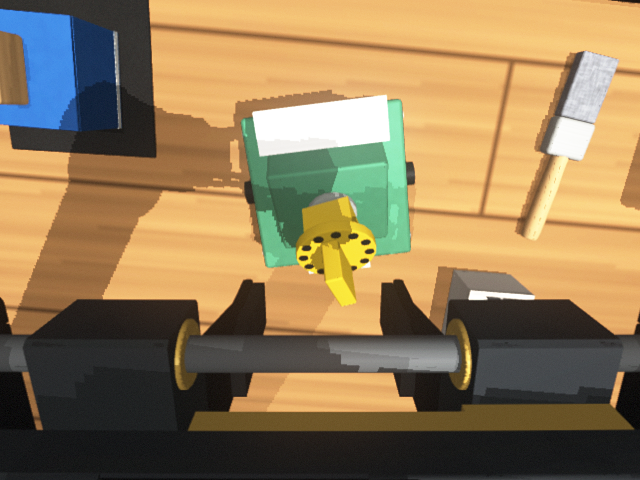

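View pics/s10.png

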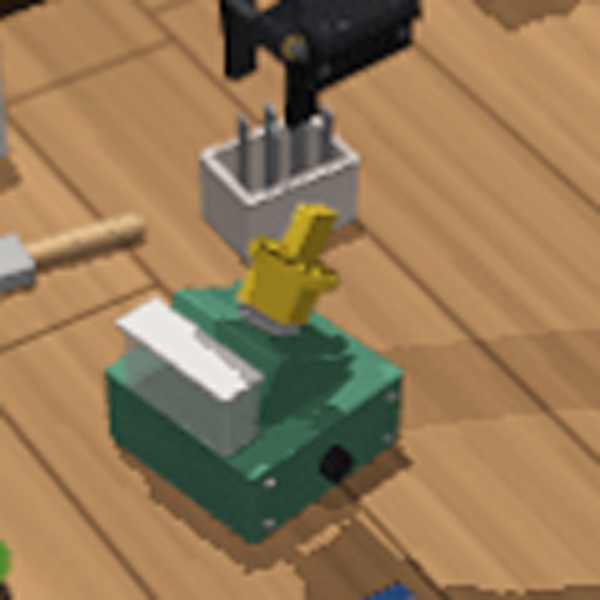

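```bash
python3 - <<'E'
from h import *
from cell import arm
arm.goto([.44,-.26,.32],down(90))
r=arm.get_image("wrist");pickle.dump(r,open("w11.pkl","wb"));cv2.imwrite("pics/w11.png",r["image"]);print(arm.state()["time_s"],arm.state()["joint_pos"].round())
E
```

```text
41.0667 [102.   6. -78.  92.   6.  87. 113.]
```

View pics/w11.png

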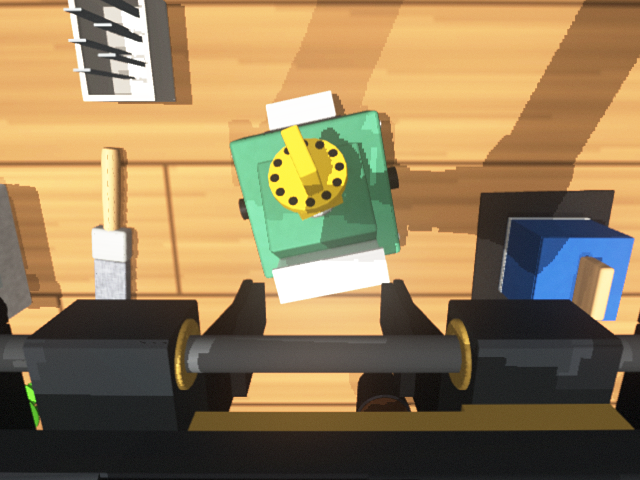

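```bash
cat > tilt.py <<'E'
from h import *
def plane(P,n0):
    # robust plane by svd, iterated
    for _ in range(12):
        c=P.mean(0);n=np.linalg.svd(P-c,full_matrices=False)[2][2];n*=np.sign(n[2]);e=(P-c)@n;s=max(2.2*e.std(),.0012);k=abs(e)<s
        if k.all():break
        P=P[k]
    return n,c,len(P),e.std()
def tilt(f,disc,green):
    r=pickle.load(open(f,"rb"));C=cloud(r);im=r["image"].astype(int);hsv=cv2.cvtColor(r["image"],cv2.COLOR_BGR2HSV);H,S=hsv[...,0].astype(int),hsv[...,1]
    h=(C-SEAT)@N
    m=np.zeros(h.shape,np.uint8);cv2.circle(m,disc[:2],disc[2],1,-1)
    d=(m>0)&(abs(h-.040)<.007)&(H>18)&(H<36)&(S>100);nd,cd,k,e=plane(C[d],N);print("disc n",nd.round(4),k,e.round(5),"h at axis",((cd-SEAT)@nd).round(4),"c",cd.round(4))
    m=np.zeros(h.shape,np.uint8);cv2.fillPoly(m,[np.array(green,np.int32)],1)
    g=(m>0)&(abs(h+.006)<.008)&(H>60)&(H<90);ng,cg,k,e=plane(C[g],N);print("green n",ng.round(4),k,e.round(5))
    print("tilt rel green rad",np.arccos(nd@ng).round(4),"rel N",np.arccos(nd@N).round(4),"green rel N",np.arccos(ng@N).round(4))
    df=nd-ng;X=E_*np.cos(np.radians(12))+F_*np.sin(np.radians(12));Y=np.cross(N,X)
    print("tilt comps X,Y",(df@X).round(4),(df@Y).round(4), "dist disc to green",(cd-cg)@ng)
    t=(h>.070)&(h<.085)&(H>18)&(H<36)&(S>100);print("tab top h",np.median(h[t]),t.sum())
    cc=C[d];q=cv2.minEnclosingCircle(np.stack([(cc-SEAT)@X*1000,(cc-SEAT)@Y*1000],1).astype(np.float32));print("disc circle XY mm",q)
if __name__=="__main__":
    tilt("w11.pkl",(308,174,42),[[258,160],[362,138],[378,235],[275,252]])
E
python3 tilt.py
```

```text
disc n [-0.584  -0.1436  0.7989] 2762 0.00057 h at axis 0.0422 c [ 0.412  -0.2713  0.149 ]
green n [-0.4894 -0.1035  0.8659] 4562 0.00067
tilt rel green rad 0.1227 rel N 0.123 green rel N 0.0003
tilt comps X,Y -0.0059 -0.1223 dist disc to green 0.048539009920941845
tab top h 0.07754217733232849 1054
disc circle XY mm ((-0.9784226417541504, -3.9866786003112793), 33.10221862792969)
```

```bash
cat > m.py <<'E'
from h import *
from cell import arm
X=E_*np.cos(np.radians(12))+F_*np.sin(np.radians(12));Y=np.cross(N,X);B=np.stack([X,Y,N])
def P(x,y,h): return SEAT+X*x*1e-3+Y*y*1e-3+N*h*1e-3
def rep(t):
    s=arm.state();print(t,(B@(s["tcp_pos"]-SEAT)*1000).round(2),"F",(B@s["force"]).round(1),"gap",s["finger_gap"].round(4),s["time_s"].__round__(1))
E
python3 - <<'E'
from m import *
arm.move_j([59,0,-33,95,0,85,117]);rep("re")
for h in(50,90,115):
    q=arm.ik(P(0,-3,h),mori(102));print(h,None if q is None else q.round())
E
```

```text
Traceback (most recent call last):
  File "m.py", line 6, in rep
    s=arm.state();print(t,(B@(s["tcp_pos"]-SEAT)*1000).round(2),"F",(B@s["force"]).round(1),"gap",s["finger_gap"].round(4),s["time_s"].__round__(1))
                                                                                                  ^^^^^^^^^^^^^^^^^^^^^
AttributeError: 'float' object has no attribute 'round'
```

```bash
sed -i 's/s\["finger_gap"\].round(4)/round(s["finger_gap"],4)/' m.py
python3 - <<'E'
from m import *
rep("re")
for h in(50,90,115):
    q=arm.ik(P(0,-3,h),mori(102));print(h,None if q is None else q.round())
E
```

```text
re [ -0.7  108.77 158.98] F [-0.4 -0.6  0.2] gap 0.0501 42.0
50 [ 72.  -8. -20. 126. -37.  54.  96.]
90 [ 74. -12. -19. 124. -37.  60.  96.]
115 [ 75. -14. -18. 123. -36.  63.  96.]
```

```bash
python3 - <<'E'
from m import *
o=mori(102)
arm.command_gripper(.08)
arm.goto(P(0,-3,112),o);rep("pre")
g=arm.servo_line(P(0,-3,51),o,feed=.1,guard=6);rep(g)
if not g:
    arm.command_gripper(0.0);rep("grip")
    r=arm.get_image("scene");pickle.dump(r,open("s12.pkl","wb"));crop(r,"pics/s12.png",260,380,100,220,5)
E
```

```text
pre [  0.15  -2.94 112.41] F [-0.1  0.7  0.2] gap 0.0803 43.4
False [ 0.38 -2.26 51.23] F [ 0.1  0.  -0.3] gap 0.08 44.2
grip [ 4.000e-02 -3.100e+00  5.103e+01] F [-0.3  0.3 -0.3] gap 0.0441 44.9
```

View pics/s12.png

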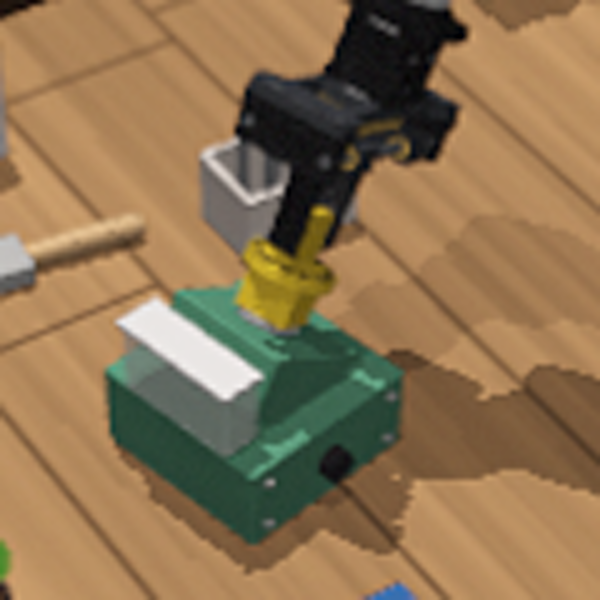

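```bash
python3 - <<'E'
from m import *
o=mori(102)
g=arm.servo_line(P(0,-8,51),o,feed=.01,guard=4);rep(g);s=arm.state();y=(B@(s["tcp_pos"]-SEAT))[1]*1000
g=arm.servo_line(P(0,y,46),o,feed=.015,guard=7);rep(g)
E
```

```text
True [-0.08 -5.12 50.99] F [0.7 1.8 1.9] gap 0.044 45.3
True [ 0.33 -4.83 50.77] F [-1.1  1.6  4.7] gap 0.0442 45.5
```

```bash
python3 - <<'E'
from m import *
o=mori(102)
arm.command_gripper(.075);rep("open")
arm.servo_line(P(0,-4.8,108),o,feed=.12);rep("up")
arm.goto([.44,-.26,.32],down(90))
r=arm.get_image("wrist");pickle.dump(r,open("w13.pkl","wb"));cv2.imwrite("pics/w13.png",r["image"]);rep("view")
from tilt import tilt
tilt("w13.pkl",(308,174,42),[[258,160],[362,138],[378,235],[275,252]])
E
```

```text
open [ 0.24 -4.98 50.55] F [-0.7  0.6  0.1] gap 0.0749 46.4
up [ -0.28  -4.93 107.62] F [-0.4  0.7  0.3] gap 0.0748 47.0
view [ 16.74 106.55 174.39] F [ 0.2 -0.6 -0.6] gap 0.0751 47.7
disc n [-0.5046 -0.1077  0.8566] 3005 0.00061 h at axis 0.0403 c [ 0.4141 -0.2701  0.1479]
green n [-0.4891 -0.1035  0.866 ] 4507 0.00067
tilt rel green rad 0.0186 rel N 0.0185 green rel N 0.0
tilt comps X,Y -0.003 -0.0183 dist disc to green 0.046411653430439924
tab top h 0.07599653083728143 1059
disc circle XY mm ((-1.193798303604126, -2.489511489868164), 33.10293197631836)
```

View pics/w13.png

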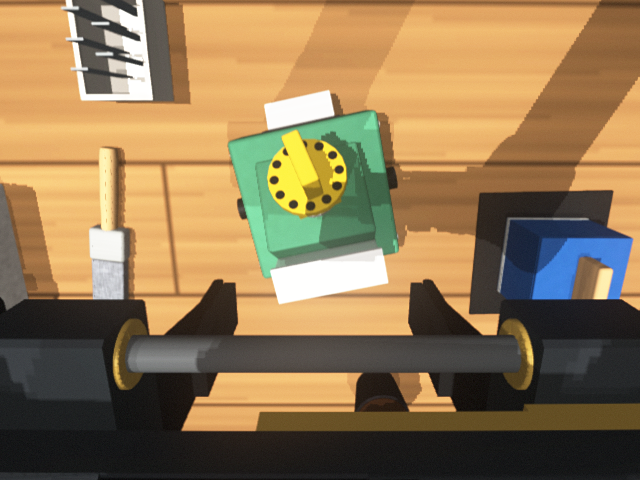

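```bash
python3 - <<'E'
from m import *
from tilt import tilt
arm.goto([.42,-.1,.36],down(90)); arm.goto([.44,-.26,.32],down(90))
r=arm.get_image("wrist");pickle.dump(r,open("w14.pkl","wb"))
tilt("w14.pkl",(308,174,42),[[258,160],[362,138],[378,235],[275,252]])
r=arm.get_image("scene");pickle.dump(r,open("s14.pkl","wb"));crop(r,"pics/s14.png",200,520,120,380,2.4);rep("")
t=arm.get_image("top");hsv=cv2.cvtColor(t["image"],cv2.COLOR_BGR2HSV)
C=cloud(t);m=(hsv[...,0]>100)&(hsv[...,0]<130)&(hsv[...,1]>120)&(abs(C[...,2]-.087)<.006);m[:,:280]=0;m[:,350:]=0
print("lid",fitrect(t,m,.087),np.median(C[...,2][m]))
E
```

```text
disc n [-0.5027 -0.1089  0.8576] 2933 0.00062 h at axis 0.0403 c [ 0.4143 -0.2701  0.148 ]
green n [-0.4895 -0.1032  0.8659] 4573 0.00066
tilt rel green rad 0.0166 rel N 0.0168 green rel N 0.0005
tilt comps X,Y -0.0006 -0.0166 dist disc to green 0.046429002401704424
tab top h 0.07596368127208962 1057
disc circle XY mm ((-1.2171900272369385, -2.368140697479248), 33.093265533447266)
 [ 16.84 109.27 175.46] F [-0.   0.6 -0.2] gap 0.0751 49.2
lid ((530.145263671875, 10.764472961425781), (94.9553451538086, 91.85542297363281), 1.3151534795761108) 0.08674324423015078
```

View pics/s14.png

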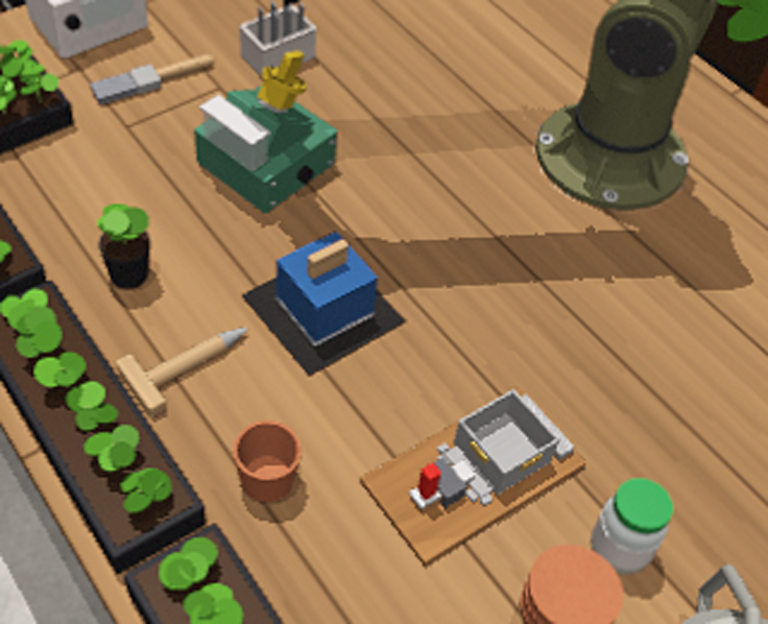

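The wheel is steady and seated at about 0.017 rad tilt. The lid is on the mat, the bolt is home, and nothing else has moved, so I'm handing in.

```bash
python3 - <<'E'
from cell import arm
arm.finish_job();print(arm.state()["time_s"])
E
```

```text
the job is handed in; nothing more can be done
the job is handed in; nothing more can be done
```

I finished all the steps and handed the job in, with about 49 s of the 67 s used before handing in. The interface gives no verdict.

**What I did:** I pushed the bolt home, drew the lid straight up and set it on the mat. I then lifted the wheel out and fitted it on the slanting shaft.
- **Insertion:** the wheel stopped on the shaft's taper four times. My estimate of the shaft's position was a few millimetres off along the slope. It went on when I shifted about 1.3 mm downhill.
- **First release:** the wheel tipped 0.12 rad in the bore's play, over the 0.06 limit. I gripped the tab again across its ends to square it, moved it downhill against the shaft, pressed it down and let go.

**Last checks:**
- **Wheel:** tilt from the shaft axis was 0.019 rad, then 0.017 rad 1.5 s later. The disc height put the hub about 0.3 mm off the collar. The disc centre read about 2.7 mm off my shaft estimate, within the 5 mm limit but subject to the position error above.
- **Lid:** centred at about (0.530, 0.011) m, within roughly 4 mm of the mat's centre, with its top at the right height.
- **Bolt, base and other things:** the bolt looked home and the base was in its holder. The other things I could see in the last picture looked unmoved; the brush and pot stack were only partly checked there.
- **Robot:** it was clear of everything.

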